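Fit the slicing disc on its keyed drive and close the slicer

TASK

Get the vegetable slicer ready for the tomatoes: set the slicing disc (red hub) on the drive spindle in the bowl, feel for the one position in which its notches drop over the spindle's two dogs by turning it under light pressure, and let it down fully home. Then set the lid on the bowl with its orange tongue in the slot of the black post at the back, lying flat on the rim. Force nothing, and leave the other things on the counter where they are.

Things in the scene. Friction and masses are not known exactly. Their poses are not given: they have to be found in the camera images.
- slicer: Electric vegetable slicer standing firmly on the counter: white motor base 250 x 190 x 72 mm, buttons and black bowl handle at its front, and on it an open clear round bowl, inner radius 80 mm, wall 4 mm, floor 78 mm and rim 144 mm above the counter. Origin: centre of its underside, on the axis of bowl and spindle; x points to the back (black post), -x to the front, z up.
- seat (a point): On the bowl's axis, 86 mm above the counter (axes of the slicer, not of the spindle): the flat top of the spindle's steel collar, radius 18.5 mm, where the underside of the disc's hub rests when home. On it stand two dogs 10 mm tall facing away from each other, reaching out to 18 mm from the axis: a broad one 10 mm wide and a narrow one 5 mm wide.
- spindle_tip (a point): Top of the spindle's round shaft: radius 8 mm, 20 mm above the collar, the last 5 mm tapered. The spindle stops anywhere: its broad dog points to the front of the machine or up to 60 degrees to either side, and this angle is not reported (this point has the slicer's axes). The geared motor holds it by friction; above about 0.3 N m it turns along.
- bowl_rim (a point): Centre of the bowl's mouth, at the height of the rim, 144 mm above the counter; axes of the slicer.
- interlock (a point): Point in the slot of the black post at the back of the bowl, 104 mm behind the axis, at the height of the rim. The slot is 26 mm wide between two cheeks that rise to 159 mm above the counter, open towards the bowl and above, closed at the back 116 mm from the axis.
- slicing_disc: Slicing disc, some 220 g: steel plate of radius 66 mm with two raised blades; plate top 24.5 mm, blades up to 28 mm, above the origin. Origin: centre of the hub's underside; z up. It fits one way round only, with some 6 degrees of play either side: then the hub rests on the collar, else on top of the dogs, 10 mm higher, and the lid cannot close. It stands on the counter on its hub.
- disc_grip (a point): Middle of the disc's round red grip hub, 40 mm across, 37 mm above the disc's origin; the hub reaches up to 50 mm. Axes of the disc. Resting on the dogs, the disc stays level on the shaft when let go, so it can be gripped anew.
- disc_notch (a point): White bar on top of the red hub, 10 mm from the disc's axis towards its -x, 50 mm up: marks the side of the broad notch. The hub's foot under the plate has a bore of radius 9.5 mm, 22 mm deep, and in its underside two radial notches 11 mm deep: the broad one 13 mm wide towards -x, the narrow one 8 mm wide towards +x.
- lid: Round lid of smoky grey plastic, some 160 g: flange of radius 90 mm, 5 mm thick; under it a plug of radius 75.5 mm, 4 mm deep, that goes into the bowl; an orange tongue 16 mm wide and 5 mm thick that sticks out at +x to 114 mm from the axis. Origin: centre of the plug's underside, so 4 mm below the rim when the lid is on; z up.
- lid_grip (a point): Middle of the lid's pale grey feed tube (rounded rectangle), 36 mm above the lid's origin and 12 mm from its axis towards +x. The tube is 60 mm long (lid's x) and 44 mm wide (lid's y), its top 63 mm above the origin.
- lid_tongue (a point): Point on the underside of the lid's orange tongue, 104 mm from the lid's axis; it meets the point interlock when the lid is on.
- grating_disc: Another disc of the same build with a black hub and a perforated plate, standing behind the work; leave it. Origin: centre of the hub's underside.
- squeeze_bottle: Ochre squeeze bottle with a pointed cap, 54 mm across and 196 mm tall, standing at the back; leave it. Origin: centre of its underside.
- deli_tub: Green deli tub with a pale press lid, 84 mm across and 72 mm tall, standing at the back; leave it. Origin: centre of its underside.
There are look-alikes about, which are no part of the job. Of the things that look like the lid, the larger one is meant.

How it is judged:
By the outcome, as a careful person would: the job done as asked, in the order asked, and still so for the second after the job is handed in, with the robot touching nothing.
It also fails if it takes over 72 s, if anything falls off the work surface, if the arm or the gripper's body presses on something with over 40 N, if the wrist force passes 120 N, or if a joint passes its speed limit or range.

ROBOT

A 7-joint arm with a two-finger parallel gripper is mounted at the origin on a cart in front of the work surface, level with it; the furniture and walls round the work are solid. World frame = base frame: x ahead of the robot, y to its left, z up, the work surface at z = 0. Lengths are in m, angles in rad, forces in N, time in s.
With the tool pointing down it reaches from about 0.4 to 0.85 m from the base axis. Payload 4.5 kg.
Tool frame: the origin (TCP) lies midway between the tips of the shut fingers; the grasp point (between the pads) lies 19 mm behind it; z points along the fingers, y is the line along which they close (so a half turn about z gives the same grasp; the last joint's range is limited). The gripper opens to 88 mm and grips with 3 to 60 N. Pads are 18 mm wide; open, the fingers measure 123 mm over their backs; the gripper's body (75 mm by 187 mm) begins 45 mm behind the grasp point.
Start: joints at [1.326, 0.689, -0.195, 1.565, 0.157, 0.902, -0.215], TCP at [0.172, -0.601, 0.239] pointing down, gripper open.
Joint ranges: [-3.01, 3.01], [-0.46, 2.08], [-1.47, 1.51], [0.13, 2.56], [-1, 4.14], [0.04, 2.09], [-2.66, 2.66]. Speed limits (rad/s): [2.57, 2.57, 3.14, 3.14, 3.14, 3.14, 3.14].

INTERFACE

Orientations are given as a 3x3 rotation matrix whose columns are the frame's x, y, z axes.
In Python, from rig import sense, eyes, job gives the robot as it stands.
- The arm moves only by the tool jog_arm, never from a script. Its argument "series" is a list that holds one entry, the list of rows, each a list of 5 numbers: the closure, from 0 (fully open) to 1 (shut), then the shift along the tool's x, y, z in m, then the turn about the tool's z in degrees. A call has 1 to 20 rows; each row shifts and turns the commanded pose from where the row before left it, along the tool's axes as they then stand; what a row does not reach is not made up. A row lasts 1/12 s, in which the tool goes at most 41.7 mm and 7.16 degrees, less where a joint would pass 70% of its speed; a pose out of reach is approached as far as the arm can. A call with a gripper value outside its range is refused whole. The fingers move at their own pace and stop on an object; "force" is the grip in N (left out, the last holds). Time passes only in rows, so rows that do not move let the fingers close. It gives the time, the measured TCP pose, the force, the opening and the grip force at its end, in the units of the state.
- sense(): the state, without advancing time (a new reading comes with each control period).
- eyes.camera(name): name is "side" or "top"; returns the picture (420x560x3 uint8, red, green, blue); there is no depth.
- eyes.calibration(name): a dict with "vertical_fov" (degrees; the focal length in pixels is half the picture's height over the tangent of half this angle, whatever the lens; pixels are square), "cx", "cy" (the principal point, pixels), "R" (3x3) and "t" (3): a world point X has camera coordinates R X + t. Camera axes: x right, y down, z forward; pixel columns grow to the right and rows downward; lengths in m; the calibration is good to about 2 mm. A picture is of the moment at which its call begins. calibration takes no time and is no camera call.
- job.sign_off(): hands the job in; it is judged then, once.
The state is a dict: "clock": time; "q": joint angles; "joint_velocities": joint speeds; "tau": joint torques, N m; "tcp_pos": TCP position; "tcp_rot": TCP orientation; "force": force on the tool from outside, world axes, zero at the start; "wrist_torque": the same for the moment, N m; "width": finger opening in m; "gripper_force": force on a finger pad.
Only numpy, scipy, OpenCV 4.12 (cv2) and the standard library are available. Lean on these libraries where they do the work, as an engineer would, in place of code of your own. Each camera call takes 0.05 s, during which the arm holds its last target. There are 200 camera calls.

## Working session

There is one attempt and no reset: what is moved stays moved. The work goes in short steps, Python scripts to look and compute and a tool call to move; the robot and the scene stay as the last step left them, time stands still between calls to the robot, and variables do not carry over. Pictures are saved under pics/ and viewed, at most 10 in all, crops included, and the job is handed in when it is done.

Besides the shell and the picture viewer there is one more tool, called after "Request:" by a JSON object that holds its "name" and its "arguments". jog_arm: Moves the arm, as the interface text tells. Its arguments: {"type":"object","properties":{"series":{"type":"array"},"force":{"type":"number"}},"required":["series"]}

```bash
mkdir -p pics; ls; python3 - <<'E'
from rig import sense, eyes
import cv2, numpy as np
for n in("side","top"):
    cv2.imwrite(f"pics/{n}0.png",eyes.camera(n)[:,:,::-1]); c=eyes.calibration(n); print(n,{k:np.round(v,4).tolist() if not isinstance(v,str) else v for k,v in c.items()})
s=sense();print({k:np.round(v,3).tolist() for k,v in s.items()})
E
```

```text
pics
side {'vertical_fov': 46.1426, 'cx': 272.3536, 'cy': 217.7056, 'R': [[0.9879, -0.1546, 0.0139], [-0.0746, -0.5518, -0.8306], [0.1361, 0.8195, -0.5566]], 't': [-0.6301, 0.0755, 1.4584]}
top {'vertical_fov': 46.7371, 'cx': 278.3079, 'cy': 205.0668, 'R': [[0.0107, -0.9999, 0.0077], [-0.9421, -0.0126, -0.335], [0.3351, -0.0037, -0.9422]], 't': [-0.095, 0.6331, 1.3104]}
{'clock': 0.1, 'q': [1.326, 0.69, -0.195, 1.566, 0.157, 0.903, -0.215], 'joint_velocities': [-0.001, -0.003, -0.0, -0.002, -0.001, 0.001, 0.001], 'tau': [-0.003, -52.849, -1.271, -15.384, -0.053, 0.002, 0.0], 'tcp_pos': [0.172, -0.6, 0.238], 'tcp_rot': [[0.961, 0.275, -0.001], [0.275, -0.961, 0.002], [-0.0, -0.002, -1.0]], 'force': [-0.127, 0.273, 0.447], 'wrist_torque': [-0.009, -0.044, -0.001], 'gripper_force': 0.0, 'width': 0.088}
```

View pics/top0.png

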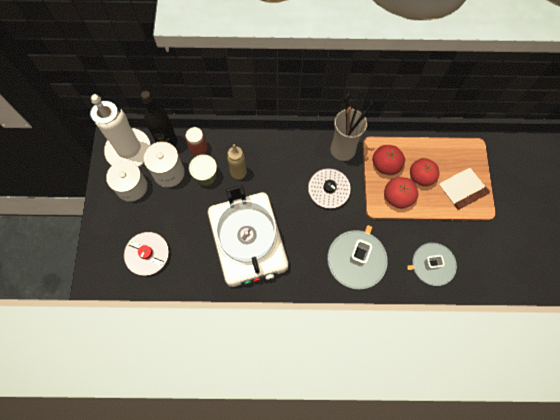

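View pics/side0.png

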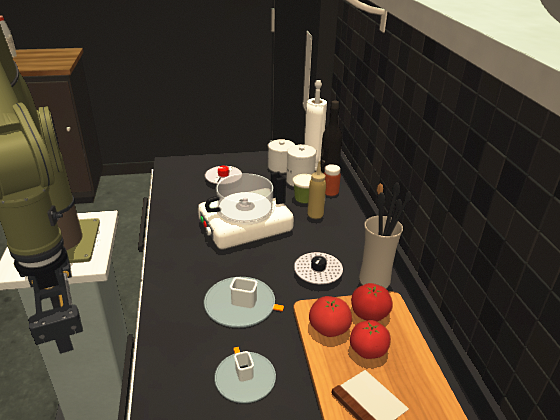

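```bash
cat > h.py <<'E'
import numpy as np, cv2
from rig import sense, eyes
def cam(n):
    c=eyes.calibration(n); f=210/np.tan(np.radians(c["vertical_fov"]/2)); return f,c["cx"],c["cy"],np.array(c["R"]),np.array(c["t"])
def at(n,u,v,z):
    f,cx,cy,R,t=cam(n); d=R.T@[(u-cx)/f,(v-cy)/f,1]; o=-R.T@t; return o+d*(z-o[2])/d[2]
def px(n,X):
    f,cx,cy,R,t=cam(n); p=R@np.array(X)+t; return np.array([cx+f*p[0]/p[2],cy+f*p[1]/p[2]])
def crop(im,u0,v0,w,h,s): return cv2.resize(np.ascontiguousarray(im[v0:v0+h,u0:u0+w,::-1]),None,fx=s,fy=s,interpolation=cv2.INTER_CUBIC)
E
python3 - <<'E'
from h import *
im=eyes.camera("top"); out=np.zeros((600,800,3),np.uint8)
out[:550,:475]=crop(im,200,180,95,110,5); out[:275,475:]=crop(im,115,225,65,55,5); out[275:,475:]=crop(im,325,225,65,65,5)
cv2.imwrite("pics/t1.png",out)
E
```

```text
(no output)
```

View pics/t1.png

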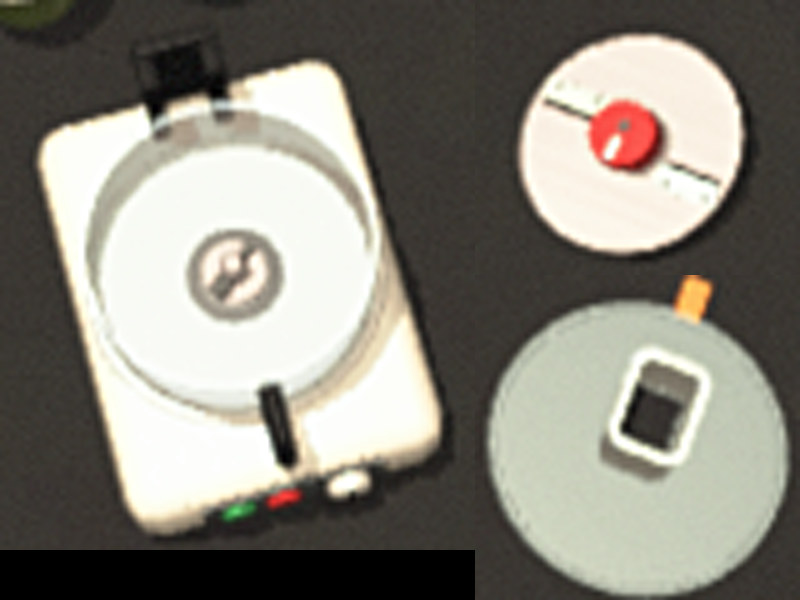

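```bash
python3 - <<'E'
from h import *
np.set_printoptions(precision=4,suppress=True)
def P(x,y,z,o):
    u0,v0,x0,y0=o; return at("top",u0+(x-x0+.5)/5-.5,v0+(y-y0+.5)/5-.5,z)
S=(200,180,0,0);D=(115,225,475,0);L=(325,225,475,275)
ang=lambda a,b:np.degrees(np.arctan2(*(b-a)[[1,0]]))
l0,l1,r0,r1=[P(*p,.06,S) for p in((42,165),(125,510),(345,80),(438,420))]
print("slicer yaw edges",ang(l1,l0),ang(r1,r0))
c=P(235,275,.086,S);print("collar",c,"left/right collar",P(186,275,.086,S),P(284,275,.086,S))
print("rim L,R,T,B",P(84,245,.144,S),P(378,245,.144,S),P(235,100,.144,S),"handle",P(283,462,.1,S),"post",P(178,50,.159,S))
print("dogs",ang(P(262,247,.096,S),P(216,292,.096,S)),"broad dir")
print("disc",P(632,143,.0245,D),[P(520,143,.0245,D),P(744,143,.0245,D)],"hub",P(621,130,.05,D))
print("bar dir",ang(P(607,160,.05,D),P(618,138,.05,D)),"blades",ang(P(718,186,.027,D),P(545,102,.027,D)))
print("lid",P(638,448,.009,L),P(488,448,.009,L),P(788,448,.009,L))
t=P(693,298,.009,L);print("tongue",t,"yaw",ang(P(638,448,.009,L),t),"tube",P(662,405,.063,L))
for n,a,b in(("tube L",(634,350),(612,440)),("tube R",(712,370),(688,463))): print(n,ang(P(*b,.063,L),P(*a,.063,L)))
E
```

```text
slicer yaw edges 16.056566696220944 15.336550359243759
collar [0.5502 0.0038 0.086 ] left/right collar [0.5498 0.0323 0.086 ] [ 0.5505 -0.0247  0.086 ]
rim L,R,T,B [0.5498 0.0851 0.144 ] [ 0.5519 -0.0793  0.144 ] [0.6373 0.0035 0.144 ] handle [ 0.4376 -0.0275  0.1   ] post [0.6616 0.0359 0.159 ]
dogs 136.8009933735908 broad dir
disc [0.5061 0.307  0.0245] [array([0.5053, 0.3739, 0.0245]), array([0.5069, 0.24  , 0.0245])] hub [0.5076 0.3073 0.05  ]
bar dir -20.84561694421498 blades 65.195104133662
lid [ 0.4993 -0.3283  0.009 ] [ 0.4982 -0.2374  0.009 ] [ 0.5005 -0.4192  0.009 ]
tongue [ 0.5945 -0.3665  0.009 ] yaw -21.865953890817853 tube [ 0.5125 -0.3342  0.063 ]
tube L -15.568584910461656
tube R -16.865547921198637
```

Request:
{"name": "jog_arm", "arguments": {"series": [[[0, 0.033, -0.0236, 0, 0], [0, 0.033, -0.0236, 0, 0], [0, 0.033, -0.0236, 0, 0], [0, 0.033, -0.0236, 0, 0], [0, 0.033, -0.0236, 0, 0], [0, 0.033, -0.0236, 0, 0], [0, 0.033, -0.0236, 0, 0], [0, 0.033, -0.0236, 0, 0], [0, 0.033, -0.0236, 0, 0], [0, 0.033, -0.0236, 0, 0], [0, 0.033, -0.0236, 0, 0], [0, 0.0148, -0.0371, 0, 0], [0, 0.0148, -0.0371, 0, 0], [0, 0.0148, -0.0371, 0, 0], [0, 0.0148, -0.0371, 0, 0], [0, 0.0148, -0.0371, 0, 0], [0, 0.0148, -0.0371, 0, 0], [0, 0.0148, -0.0371, 0, 0], [0, 0.0148, -0.0371, 0, 0], [0, 0.0148, -0.0371, 0, 0]]]}}

```text
clock: 1.82
tcp_pos: [0.4854, 0.1082, 0.2387]
tcp_rot: [[0.961, 0.275, -0.0], [0.275, -0.961, -0.0], [-0.0, 0.0, -1.0]]
force: [0.7, -0.3, -0.1]
width: 0.0877
gripper_force: 0.0
```

Request:
{"name": "jog_arm", "arguments": {"series": [[[0, 0.0148, -0.0371, 0, 0], [0, 0.0148, -0.0371, 0, 0], [0, 0.0148, -0.0371, 0, 0], [0, 0.0148, -0.0371, 0, 0], [0, 0.0148, -0.0371, 0, 0], [0, 0, 0, 0, -6.4], [0, 0, 0, 0, -6.4], [0, 0, 0, 0, -6.4], [0, 0, 0, 0, -6.4], [0, 0, 0, 0, -6.4], [0, 0, 0, 0, -6.4], [0, 0, 0, 0, -6.4], [0, 0, 0, 0, -6.4]]]}}

```text
clock: 2.9
tcp_pos: [0.5056, 0.3048, 0.2384]
tcp_rot: [[0.383, 0.924, -0.0], [0.924, -0.383, -0.0], [-0.001, -0.0, -1.0]]
force: [-0.8, -0.0, -0.6]
width: 0.0881
gripper_force: 0.0
```

```bash
cat >> h.py <<'E'
def plan(target,yang=None):
    "tool-frame turn first, then shift, to bring TCP to target with tool y at world angle yang"
    s=sense(); p=np.array(s["tcp_pos"]);R=np.array(s["tcp_rot"]); cur=np.degrees(np.arctan2(R[1,1],R[0,1]))
    turn=0
    if yang is not None:
        turn=-((yang-cur+90)%180-90)
    a=np.radians(turn); R2=R@np.array([[np.cos(a),-np.sin(a),0],[np.sin(a),np.cos(a),0],[0,0,1]])
    print("tcp",np.round(p,4),"yang",round(cur,2),"tilt",np.round(R[:2,2],3),"q7",round(s["q"][6],2),"F",np.round(s["force"],1),"w",round(s["width"],4),"t",round(s["clock"],2))
    print("turn",round(turn,2),"shift(after turn)",np.round(R2.T@(np.array(target)-p),4),"shift(before turn)",np.round(R.T@(np.array(target)-p),4))
E
python3 - <<'E'
from h import *
plan([.507,.307,.027],-23)
im=eyes.camera("top"); cv2.imwrite("pics/t2.png",crop(im,100,215,90,75,8))
h=cv2.cvtColor(im[215:300,320:400],cv2.COLOR_RGB2HSV); m=((h[...,0]>5)&(h[...,0]<25)&(h[...,1]>130)&(h[...,2]>120)).astype(np.uint8)
n,l,st,ce=cv2.connectedComponentsWithStats(m); print(st,ce+[320,215])
m=((h[...,2]>90)&(h[...,1]<90)).astype(np.uint8); cs,_=cv2.findContours(m,0,1); c=max(cs,key=cv2.contourArea); print(cv2.fitEllipse(c+np.array([320,215])))
E
```

```text
tcp [0.5056 0.3048 0.2384] yang -22.51 tilt [-0. -0.] q7 -1.27 F [-0.8 -0.  -0.6] w 0.0881 t 2.9
turn 0.49 shift(after turn) [0.0027 0.0004 0.2114] shift(before turn) [0.0027 0.0005 0.2114]
[[   0    0   80   85 6657]
 [  48    0   32    4   98]
 [  45   10    7    9   45]] [[359.06714736 257.79390116]
 [384.89795918 216.09183673]
 [368.22222222 228.64444444]]
((357.0548095703125, 259.3810119628906), (57.3658561706543, 60.97903823852539), 123.96112060546875)
```

View pics/t2.png

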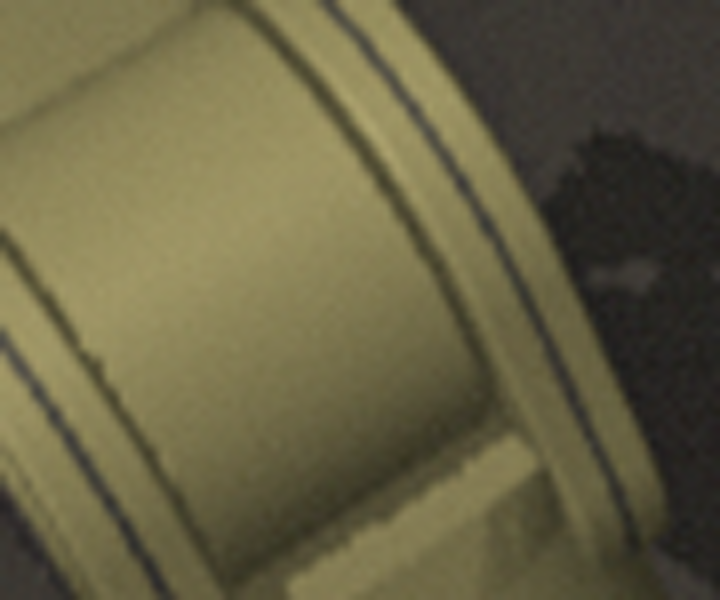

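Request:
{"name": "jog_arm", "arguments": {"series": [[[0, 0.0027, 0.0004, 0.04, 0], [0, 0, 0, 0.04, 0], [0, 0, 0, 0.04, 0], [0, 0, 0, 0.035, 0], [0, 0, 0, 0.025, 0], [0, 0, 0, 0.015, 0], [0, 0, 0, 0.01, 0], [0, 0, 0, 0.005, 0], [0, 0, 0, 0, 0], [1, 0, 0, 0, 0], [1, 0, 0, 0, 0], [1, 0, 0, 0, 0], [1, 0, 0, 0, 0], [1, 0, 0, 0, 0]]], "force": 25}}

```text
clock: 4.12
tcp_pos: [0.5076, 0.3075, 0.0294]
tcp_rot: [[0.388, 0.922, 0.001], [0.922, -0.388, 0.001], [0.001, 0.001, -1.0]]
force: [0.3, 0.6, 0.0]
width: 0.0571
gripper_force: 0.0
```

```bash
python3 - <<'E'
from h import *
plan([.507,.307,.027],-23)
print(at("top",368.22,228.64,.009),at("top",357.05,259.38,.009))
im=eyes.camera("side"); cv2.imwrite("pics/s1.png",crop(im,180,130,130,110,6))
E
```

```text
tcp [0.5076 0.3075 0.0294] yang -22.84 tilt [0.001 0.001] q7 -1.4 F [0.3 0.6 0. ] w 0.0571 t 4.12
turn 0.16 shift(after turn) [-0.0007 -0.0003  0.0024] shift(before turn) [-0.0007 -0.0003  0.0024]
[ 0.59630969 -0.36661812  0.009     ] [ 0.49877483 -0.32779451  0.009     ]
```

View pics/s1.png

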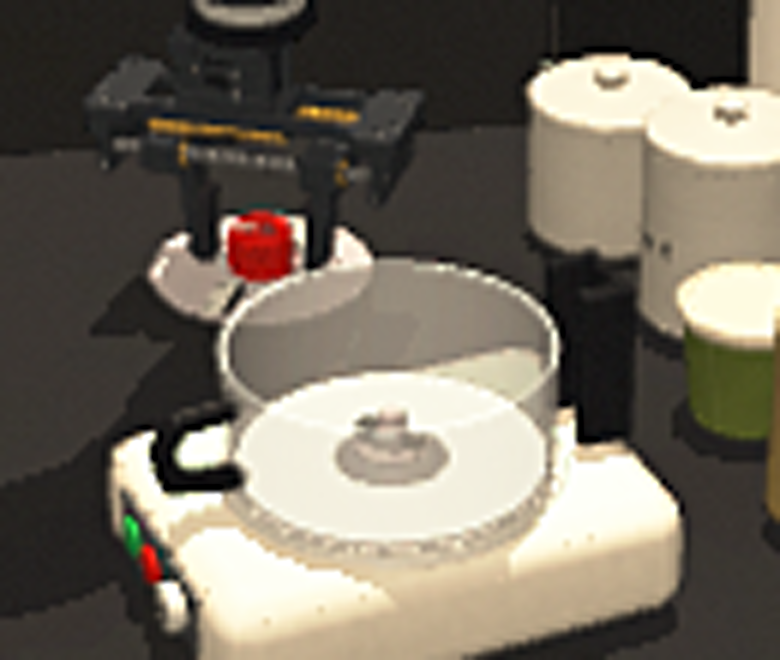

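Request:
{"name": "jog_arm", "arguments": {"series": [[[1, 0, 0, 0, 0], [1, 0, 0, 0, 0], [1, 0, 0, 0, 0], [1, 0, 0, 0, 0], [1, 0, 0, 0, 0], [1, 0, 0, 0, 0], [1, 0, 0, -0.01, 0], [1, 0, 0, -0.03, 0], [1, 0, 0, -0.04, 0], [1, 0, 0, -0.04, 0], [1, 0, 0, -0.04, 0], [1, 0, 0, -0.04, 0], [1, 0, 0, 0, 0]]]}}

```text
clock: 5.25
tcp_pos: [0.5108, 0.3102, 0.237]
tcp_rot: [[0.388, 0.921, 0.012], [0.921, -0.389, 0.009], [0.013, 0.008, -1.0]]
force: [1.0, 1.5, -2.0]
width: 0.0395
gripper_force: 25.0
```

```bash
python3 - <<'E'
from h import *
plan([.5505,.0036,.229],-42)
E
```

```text
tcp [0.5108 0.3102 0.237 ] yang -22.87 tilt [0.012 0.009] q7 -1.28 F [ 1.   1.5 -2. ] w 0.0395 t 5.25
turn 19.13 shift(after turn) [-0.2014  0.2347  0.0058] shift(before turn) [-0.2672  0.1557  0.0058]
```

Request:
{"name": "jog_arm", "arguments": {"series": [[[1, -0.02, 0.0115, 0, 0], [1, -0.03, 0.0175, 0, 0], [1, -0.0334, 0.0195, 0, 0], [1, -0.0334, 0.0195, 0, 0], [1, -0.0334, 0.0195, 0, 0], [1, -0.0334, 0.0195, 0, 0], [1, -0.0334, 0.0195, 0, 0], [1, -0.03, 0.0175, 0, 0], [1, -0.02, 0.0115, 0, 0], [1, 0, 0, 0, 4.8], [1, 0, 0, 0, 4.8], [1, 0, 0, 0, 4.8], [1, 0, 0, 0, 4.7], [1, 0, 0, 0, 0], [1, 0, 0, 0, 0]]]}}

```text
clock: 6.5
tcp_pos: [0.5465, 0.0007, 0.2285]
tcp_rot: [[0.666, 0.746, -0.001], [0.746, -0.666, -0.001], [-0.001, -0.0, -1.0]]
force: [0.1, -0.0, -1.6]
width: 0.0395
gripper_force: 25.0
```

```bash
python3 - <<'E'
from h import *
plan([.5505,.0036,.229],-42)
out=np.zeros((600,800,3),np.uint8)
out[:,:400]=crop(eyes.camera("side"),190,120,100,150,4); out[:,400:]=crop(eyes.camera("top"),195,150,100,150,4)
cv2.imwrite("pics/m1.png",out)
p=np.array(sense()["tcp_pos"])
print("disc rim ellipse expected centre side",px("side",p+[0,0,-.029+.0245]),"top",px("top",p+[0,0,-.0045]))
E
```

```text
tcp [0.5465 0.0007 0.2285] yang -41.79 tilt [-0.001 -0.001] q7 -1.05 F [ 0.1 -0.  -1.6] w 0.0395 t 6.5
turn 0.21 shift(after turn) [ 0.0048  0.0011 -0.0006] shift(before turn) [ 0.0048  0.0011 -0.0006]
disc rim ellipse expected centre side [241.88895592 164.55310073] top [244.86923945 221.35067467]
```

View pics/m1.png

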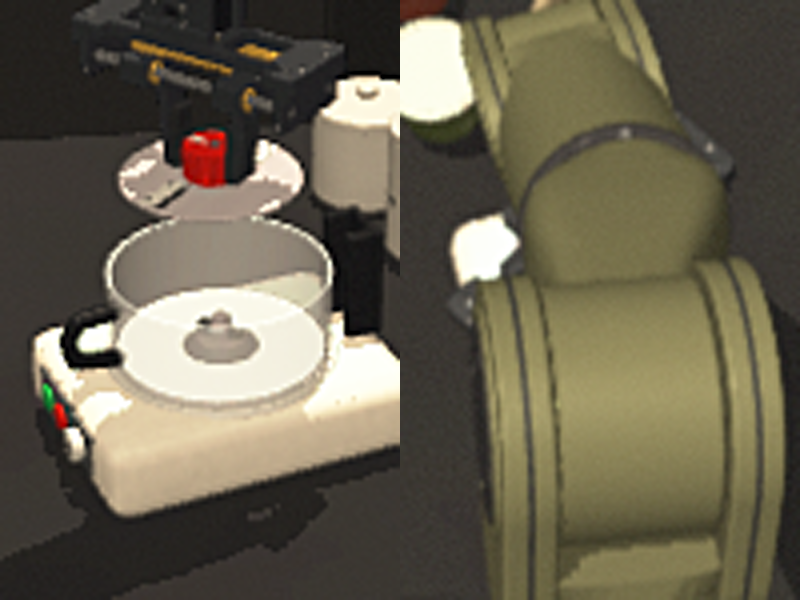

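```bash
python3 - <<'E'
from h import *
for z in(.078,.086,.106,.144): print(z,px("side",[.5505,.0036,z]))
print(px("side",[.5465,.0007,.224]), px("side",[.5565,.0007,.224]))
E
```

```text
0.078 [244.03613697 207.01000989]
0.086 [243.98836668 204.77681587]
0.106 [243.86768091 199.13492633]
0.144 [243.63329371 188.17765562]
[241.83009164 164.58953072] [245.31382387 164.37992829]
```

Request:
{"name": "jog_arm", "arguments": {"series": [[[1, 0.0055, 0.0018, 0.01, 0], [1, 0, 0, 0.02, 0], [1, 0, 0, 0.02, 0], [1, 0, 0, 0.02, 0], [1, 0, 0, 0.01, 0], [1, 0, 0, 0.005, 0], [1, 0, 0, 0.003, 0], [1, 0, 0, 0.002, 0], [1, 0, 0, 0.002, 0], [1, 0, 0, 0.002, 0], [1, 0, 0, 0.002, 0]]]}}

```text
clock: 7.52
tcp_pos: [0.5525, 0.0038, 0.1332]
tcp_rot: [[0.668, 0.744, 0.001], [0.744, -0.668, 0.0], [0.001, 0.001, -1.0]]
force: [-0.2, 0.2, -1.9]
width: 0.0397
gripper_force: 25.0
```

Request:
{"name": "jog_arm", "arguments": {"series": [[[1, 0, 0, 0.002, 0], [1, 0, 0, 0.002, 0], [1, 0, 0, 0.0015, 0], [1, 0, 0, 0.0015, 0], [1, 0, 0, 0, 0]]]}}

```text
clock: 7.93
tcp_pos: [0.5518, 0.0038, 0.1254]
tcp_rot: [[0.668, 0.744, -0.0], [0.744, -0.668, -0.0], [-0.0, -0.0, -1.0]]
force: [0.8, -0.2, -2.2]
width: 0.0395
gripper_force: 25.0
```

Request:
{"name": "jog_arm", "arguments": {"series": [[[1, 0, 0, 0.001, 0], [1, 0, 0, 0.001, 0], [1, 0, 0, 0.001, 0], [1, 0, 0, 0, 0]]]}}

```text
clock: 8.27
tcp_pos: [0.5525, 0.0039, 0.1228]
tcp_rot: [[0.668, 0.744, 0.001], [0.744, -0.668, 0.0], [0.001, 0.001, -1.0]]
force: [1.3, 0.2, -2.0]
width: 0.0393
gripper_force: 25.0
```

Request:
{"name": "jog_arm", "arguments": {"series": [[[1, 0, 0, 0.001, 0], [1, 0, 0, 0.001, 0], [1, 0, 0, 0.001, 0], [1, 0, 0, 0, 0]]]}}

```text
clock: 8.6
tcp_pos: [0.5527, 0.0038, 0.1199]
tcp_rot: [[0.668, 0.744, 0.001], [0.744, -0.668, -0.0], [0.001, 0.001, -1.0]]
force: [1.1, 0.5, 1.4]
width: 0.0393
gripper_force: 25.0
```

Request:
{"name": "jog_arm", "arguments": {"series": [[[1, 0, 0, 0.001, 0], [1, 0, 0, 0.001, 0], [1, 0, 0, 0, 0]]]}}

```text
clock: 8.85
tcp_pos: [0.5527, 0.0038, 0.1179]
tcp_rot: [[0.668, 0.744, 0.002], [0.744, -0.668, -0.0], [0.001, 0.001, -1.0]]
force: [2.0, -0.0, 4.2]
width: 0.0396
gripper_force: 25.0
```

```bash
python3 - <<'E'
from h import *
plan([.5505,.0036,.229],-42); print(sense()["wrist_torque"])
im=eyes.camera("side"); cv2.imwrite("pics/s2.png",crop(im,195,130,100,100,6))
for z in (.1105,.1205): print(z,px("side",[.5525,.0038,z]),[px("side",[.5525+.066*np.cos(a),.0038+.066*np.sin(a),z]).round(1) for a in np.radians([0,90,180,270])])
E
```

```text
tcp [0.5527 0.0038 0.1179] yang -41.91 tilt [ 0.002 -0.   ] q7 -1.12 F [ 2.  -0.   4.2] w 0.0396 t 8.85
turn 0.09 shift(after turn) [-0.0015 -0.0014 -0.1111] shift(before turn) [-0.0015 -0.0014 -0.1111]
[-0.09573028 -0.39188839  0.28060639]
0.1105 [244.49870498 197.77287914] [array([266.3, 196.3]), array([242.2, 186.7]), array([222.4, 199.3]), array([247. , 209.6])]
0.1205 [244.4399816  194.91074959] [array([266.4, 193.4]), array([242.1, 183.9]), array([222.3, 196.4]), array([246.9, 206.7])]
```

View pics/s2.png

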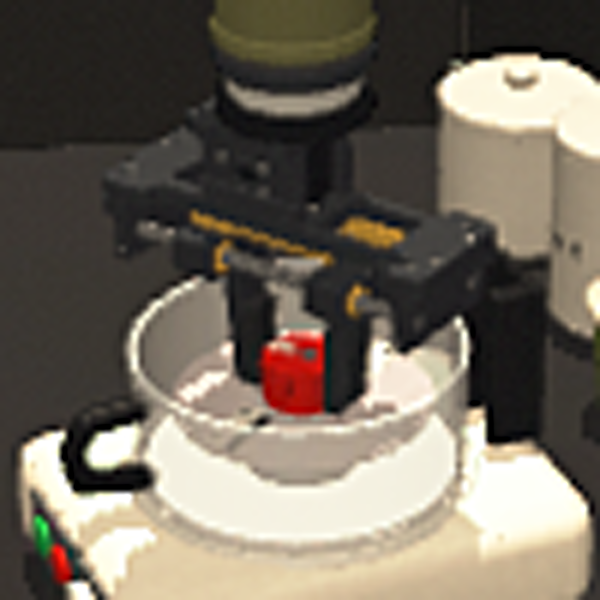

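Request:
{"name": "jog_arm", "arguments": {"series": [[[1, 0, 0, 0, -1.5], [1, 0, 0, 0, -1.5], [1, 0, 0, 0, 0]]]}}

```text
clock: 9.15
tcp_pos: [0.5513, 0.0041, 0.1171]
tcp_rot: [[0.627, 0.779, -0.002], [0.779, -0.627, 0.001], [-0.001, -0.002, -1.0]]
force: [1.3, 1.1, -1.7]
width: 0.0393
gripper_force: 25.0
```

```bash
python3 - <<'E'
from h import *
plan([.5505,.0036,.229],-42); print(sense()["wrist_torque"])
E
```

```text
tcp [0.5513 0.0041 0.1171] yang -38.83 tilt [-0.002  0.001] q7 -1.09 F [ 1.3  1.1 -1.7] w 0.0393 t 9.15
turn 3.17 shift(after turn) [-0.0009 -0.0005 -0.1119] shift(before turn) [-0.0009 -0.0005 -0.1119]
[ 0.09451318 -0.33177866  0.02238164]
```

Request:
{"name": "jog_arm", "arguments": {"series": [[[1, 0, 0, 0.001, 0], [1, 0, 0, 0.001, 0], [1, 0, 0, 0, 0]]]}}

```text
clock: 9.4
tcp_pos: [0.5514, 0.004, 0.1152]
tcp_rot: [[0.628, 0.778, -0.001], [0.778, -0.628, 0.0], [-0.001, -0.001, -1.0]]
force: [0.9, 0.7, -3.6]
width: 0.0389
gripper_force: 25.0
```

```bash
python3 - <<'E'
from h import *
plan([.5505,.0036,.229],-42); print(sense()["wrist_torque"])
E
```

```text
tcp [0.5514 0.004  0.1152] yang -38.92 tilt [-0.001  0.   ] q7 -1.09 F [ 0.9  0.7 -3.6] w 0.0389 t 9.4
turn 3.08 shift(after turn) [-0.001  -0.0005 -0.1138] shift(before turn) [-0.001  -0.0006 -0.1138]
[ 0.31804203 -0.22291863 -0.02938385]
```

Request:
{"name": "jog_arm", "arguments": {"series": [[[1, 0, 0, 0.001, 0], [1, 0, 0, 0.001, 0], [1, 0, 0, 0, 0]]]}}

```text
clock: 9.65
tcp_pos: [0.5517, 0.0041, 0.1147]
tcp_rot: [[0.628, 0.778, -0.0], [0.778, -0.628, -0.0], [-0.0, 0.0, -1.0]]
force: [-1.8, 2.0, 8.8]
width: 0.0393
gripper_force: 25.0
```

```bash
python3 - <<'E'
from h import *
plan([.5505,.0036,.229],-42); print(sense()["wrist_torque"])
E
```

```text
tcp [0.5517 0.0041 0.1147] yang -38.91 tilt [-0. -0.] q7 -1.09 F [-1.8  2.   8.8] w 0.0393 t 9.65
turn 3.09 shift(after turn) [-0.0012 -0.0005 -0.1143] shift(before turn) [-0.0012 -0.0006 -0.1143]
[ 0.36730207  0.44402254 -0.03664598]
```

Request:
{"name": "jog_arm", "arguments": {"series": [[[0, 0, 0, -0.001, 0], [0, 0, 0, 0, 0], [0, 0, 0, 0, 0], [0, 0, 0, 0, 0], [0, 0, 0, -0.01, 0], [0, 0, 0, -0.02, 0], [0, 0, 0, -0.03, 0], [0, 0, 0, -0.04, 0], [0, 0, 0, -0.03, 0], [0, 0, 0, 0, 0]]]}}

```text
clock: 10.48
tcp_pos: [0.5556, 0.0043, 0.2512]
tcp_rot: [[0.629, 0.778, 0.012], [0.778, -0.629, 0.001], [0.008, 0.009, -1.0]]
force: [1.2, -0.1, 0.1]
width: 0.0882
gripper_force: 0.0
```

```bash
python3 - <<'E'
from h import *
# lid grip: axis .499,-.328, yaw -21.5
a=np.radians(-21.5); g=np.array([.499,-.328])+.012*np.array([np.cos(a),np.sin(a)])
plan([*g,.24],-21.5-90); print(g)
im=eyes.camera("side"); out=np.zeros((600,800,3),np.uint8)
out[:,:450]=crop(im,205,155,75,100,6); out[:420,450:]=crop(im,200,265,87,70,4)[:, :350][:420] if 0 else cv2.resize(crop(im,200,265,88,70,4),(350,420))
cv2.imwrite("pics/s3.png",out)
for z in (.136,.146): print("hub top",z,px("side",[.552,.004,z]))
for z in (.1105,.1205): print("plate",z,[((px("side",[.552+.066*np.cos(b),.004+.066*np.sin(b),z])-[205,155])*6).round() for b in np.radians([0,90,180,270])])
E
```

```text
tcp [0.5556 0.0043 0.2512] yang -38.96 tilt [0.012 0.001] q7 -1.01 F [ 1.2 -0.1  0.1] w 0.0882 t 10.48
turn 72.54 shift(after turn) [0.081  0.33   0.0103] shift(before turn) [-0.2905  0.1763  0.0103]
[ 0.51016501 -0.33239801]
hub top 0.136 [244.17280689 190.40848475]
hub top 0.146 [244.11226834 187.49046753]
plate 0.1105 [array([367., 247.]), array([222., 190.]), array([103., 266.]), array([251., 328.])]
plate 0.1205 [array([367., 230.]), array([222., 173.]), array([103., 248.]), array([250., 310.])]
```

View pics/s3.png

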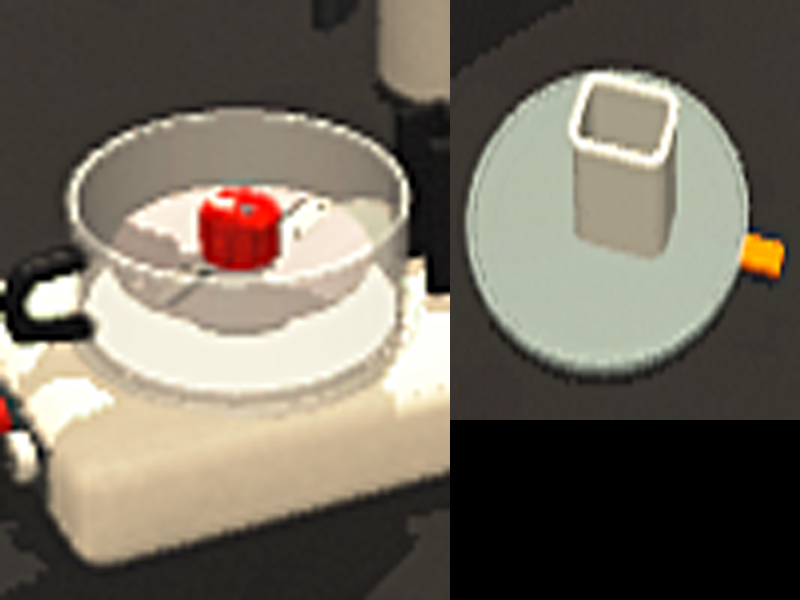

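Request:
{"name": "jog_arm", "arguments": {"series": [[[0, -0.02, 0.012, 0, 0], [0, -0.034, 0.0205, 0, 0], [0, -0.034, 0.0205, 0, 0], [0, -0.034, 0.0205, 0, 0], [0, -0.034, 0.0205, 0, 0], [0, -0.034, 0.0205, 0, 0], [0, -0.034, 0.0205, 0, 0], [0, -0.034, 0.0205, 0, 0], [0, -0.0325, 0.0205, 0, 0], [0, 0, 0, 0, 7.1], [0, 0, 0, 0, 7.1], [0, 0, 0, 0, 7.1], [0, 0, 0, 0, 7.1], [0, 0, 0, 0, 7.1], [0, 0, 0, 0, 7.1], [0, 0, 0, 0, 7.1], [0, 0, 0, 0, 7.1], [0, 0, 0, 0, 7.1], [0, 0, 0, 0, 7.1]]]}}

```text
clock: 12.12
tcp_pos: [0.5055, -0.3324, 0.2437]
tcp_rot: [[0.938, -0.347, -0.002], [-0.347, -0.938, 0.001], [-0.003, -0.0, -1.0]]
force: [0.9, 0.4, -0.1]
width: 0.0883
gripper_force: 0.0
```

Request:
{"name": "jog_arm", "arguments": {"series": [[[0, 0, 0, 0, 0], [0, 0, 0, 0, 0]]]}}

```text
clock: 12.28
tcp_pos: [0.5058, -0.3324, 0.2439]
tcp_rot: [[0.941, -0.337, -0.002], [-0.337, -0.941, 0.0], [-0.002, 0.0, -1.0]]
force: [-0.4, 0.2, 0.3]
width: 0.0884
gripper_force: 0.0
```

```bash
python3 - <<'E'
from h import *
plan([.510,-.332,.020],-110)
E
```

```text
tcp [ 0.5058 -0.3324  0.2439] yang -109.72 tilt [-0.002  0.   ] q7 -1.4 F [-0.4  0.2  0.3] w 0.0884 t 12.28
turn 0.28 shift(after turn) [ 0.0042 -0.0019  0.2239] shift(before turn) [ 0.0042 -0.0019  0.2239]
```

Request:
{"name": "jog_arm", "arguments": {"series": [[[0, 0.0042, -0.0019, 0.02, 0], [0, 0, 0, 0.04, 0], [0, 0, 0, 0.04, 0], [0, 0, 0, 0.04, 0], [0, 0, 0, 0.035, 0], [0, 0, 0, 0.022, 0], [0, 0, 0, 0.015, 0], [0, 0, 0, 0.008, 0], [0, 0, 0, 0.003, 0], [0, 0, 0, 0, 0], [1, 0, 0, 0, 0], [1, 0, 0, 0, 0], [1, 0, 0, 0, 0], [1, 0, 0, 0, 0], [1, 0, 0, 0, 0], [1, 0, 0, 0, 0], [1, 0, 0, 0, 0], [1, 0, 0, 0, 0], [1, 0, 0, 0, 0], [1, 0, 0, 0, 0]]], "force": 25}}

```text
clock: 13.95
tcp_pos: [0.5112, -0.3323, 0.022]
tcp_rot: [[0.94, -0.341, 0.0], [-0.341, -0.94, 0.0], [0.0, -0.0, -1.0]]
force: [-0.1, 0.8, 3.3]
width: 0.0439
gripper_force: 24.7
```

Request:
{"name": "jog_arm", "arguments": {"series": [[[1, 0, 0, -0.01, 0], [1, 0, 0, -0.03, 0], [1, 0, 0, -0.04, 0], [1, 0, 0, -0.04, 0], [1, 0, 0, -0.04, 0], [1, 0, 0, -0.04, 0], [1, 0, 0, -0.02, 0], [1, 0, 0, 0, 0], [1, 0, 0, 0, 0]]]}}

```text
clock: 14.7
tcp_pos: [0.511, -0.3328, 0.2429]
tcp_rot: [[0.94, -0.341, 0.002], [-0.341, -0.94, -0.001], [0.002, 0.001, -1.0]]
force: [-0.2, 0.5, -2.8]
width: 0.0437
gripper_force: 24.7
```

```bash
python3 - <<'E'
from h import *
a=np.radians(15.8); g=np.array([.5515,.004])+.011*np.array([np.cos(a),np.sin(a)])
print(g);plan([*g,.24],15.8-90)
E
```

```text
[0.5620844  0.00699508]
tcp [ 0.511  -0.3328  0.2429] yang -109.94 tilt [ 0.002 -0.001] q7 -1.4 F [-0.2  0.5 -2.8] w 0.0437 t 14.7
turn -35.74 shift(after turn) [ 0.1417 -0.313   0.0025] shift(before turn) [-0.0678 -0.3368  0.0025]
```

Request:
{"name": "jog_arm", "arguments": {"series": [[[1, -0.004, -0.02, 0, 0], [1, -0.0075, -0.037, 0, 0], [1, -0.008, -0.04, 0, 0], [1, -0.008, -0.04, 0, 0], [1, -0.008, -0.04, 0, 0], [1, -0.008, -0.04, 0, 0], [1, -0.008, -0.04, 0, 0], [1, -0.008, -0.039, 0, 0], [1, -0.006, -0.026, 0, 0], [1, -0.0025, -0.0148, 0, 0], [1, 0, 0, 0, -5.1], [1, 0, 0, 0, -5.1], [1, 0, 0, 0, -5.1], [1, 0, 0, 0, -5.1], [1, 0, 0, 0, -5.1], [1, 0, 0, 0, -5.1], [1, 0, 0, 0, -5.1], [1, 0, 0, 0, 0], [1, 0, 0, 0, 0]]]}}

```text
clock: 16.28
tcp_pos: [0.5605, 0.0071, 0.2399]
tcp_rot: [[0.963, 0.269, -0.004], [0.269, -0.963, -0.0], [-0.004, -0.001, -1.0]]
force: [-0.3, -0.1, -0.9]
width: 0.0443
gripper_force: 24.7
```

```bash
python3 - <<'E'
from h import *
plan([.5621,.007,.24],-74.2)
s=sense();p=np.array(s["tcp_pos"]);R=np.array(s["tcp_rot"]); o=p+R@np.array([-.012,0,.022]); xl=R[:,0]
print("lid origin",o)
for n,(u0,v0) in (("side",(190,120)),("top",(195,145))):
    print(n,"flange pts",[((px(n,o+[.09*np.cos(b),.09*np.sin(b),.009])-[u0,v0])*4).round(1).tolist() for b in np.radians([0,90,180,270])],"tongue tip",((px(n,o+.114*xl+[0,0,.009])-[u0,v0])*4).round(1),"interlock",((px(n,[.5515+.104*np.cos(.276),.004+.104*np.sin(.276),.159])-[u0,v0])*4).round(1))
out=np.zeros((600,800,3),np.uint8)
out[:,:400]=crop(eyes.camera("side"),190,120,100,150,4); out[:,400:]=crop(eyes.camera("top"),195,145,100,150,4)
cv2.imwrite("pics/m2.png",out)
E
```

```text
tcp [0.5605 0.0071 0.2399] yang -74.37 tilt [-0.004 -0.   ] q7 -1.49 F [-0.3 -0.1 -0.9] w 0.0443 t 16.28
turn -0.17 shift(after turn) [ 0.0015  0.0005 -0.0001] shift(before turn) [ 0.0015  0.0005 -0.0001]
lid origin [0.5489048  0.00384324 0.21799112]
side flange pts [[334.5, 165.0], [197.6, 117.2], [83.6, 180.0], [224.1, 233.6]] tongue tip [354.5 144.8] interlock [343.7 227.4]
top flange pts [[199.4, 173.6], [58.1, 299.1], [189.9, 434.1], [331.4, 302.5]] tongue tip [155.1 146.1] interlock [165.3 191.7]
```

View pics/m2.png

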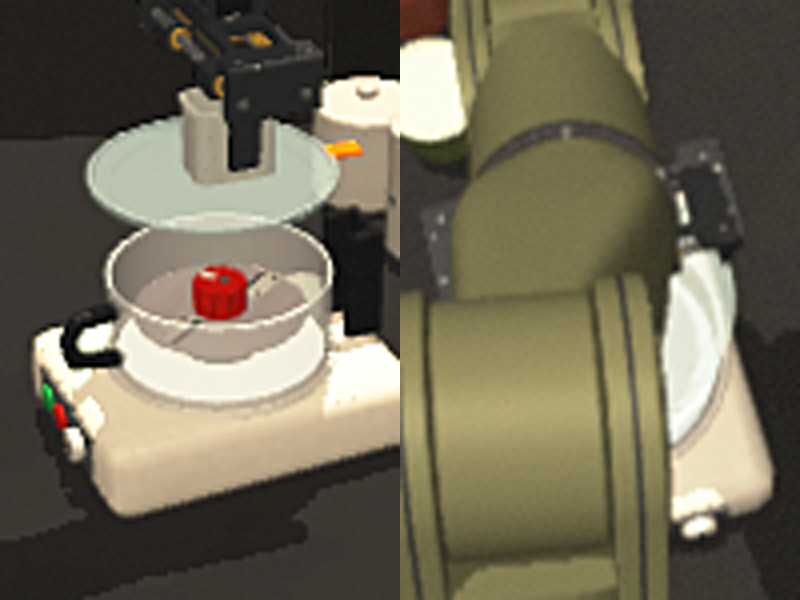

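Request:
{"name": "jog_arm", "arguments": {"series": [[[1, 0.001, 0.0005, 0.01, 0], [1, 0, 0, 0.02, 0], [1, 0, 0, 0.016, 0], [1, 0, 0, 0.008, 0], [1, 0, 0, 0.004, 0], [1, 0, 0, 0.003, 0], [1, 0, 0, 0.003, 0], [1, 0, 0, 0.003, 0], [1, 0, 0, 0, 0]]]}}

```text
clock: 17.13
tcp_pos: [0.5635, 0.0071, 0.1749]
tcp_rot: [[0.962, 0.272, 0.001], [0.272, -0.962, -0.0], [0.001, 0.0, -1.0]]
force: [1.1, 0.2, -0.5]
width: 0.0437
gripper_force: 24.8
```

Request:
{"name": "jog_arm", "arguments": {"series": [[[1, 0, 0, 0.0015, 0], [1, 0, 0, 0.0015, 0], [1, 0, 0, 0.001, 0], [1, 0, 0, 0, 0]]]}}

```text
clock: 17.47
tcp_pos: [0.5627, 0.0074, 0.1706]
tcp_rot: [[0.962, 0.272, -0.0], [0.272, -0.962, 0.0], [-0.0, -0.0, -1.0]]
force: [-0.1, -0.2, -0.8]
width: 0.0439
gripper_force: 24.9
```

Request:
{"name": "jog_arm", "arguments": {"series": [[[1, -0.001, 0, 0, 0], [1, 0, 0, 0.0015, 0], [1, 0, 0, 0.0015, 0], [1, 0, 0, 0.0015, 0], [1, 0, 0, 0, 0]]]}}

```text
clock: 17.88
tcp_pos: [0.5619, 0.0071, 0.1659]
tcp_rot: [[0.962, 0.272, -0.0], [0.272, -0.962, 0.0], [-0.0, -0.0, -1.0]]
force: [-0.2, 0.1, -1.6]
width: 0.0436
gripper_force: 24.9
```

Request:
{"name": "jog_arm", "arguments": {"series": [[[1, 0, 0, 0.001, 0], [1, 0, 0, 0.001, 0], [1, 0, 0, 0, 0]]]}}

```text
clock: 18.13
tcp_pos: [0.5622, 0.0071, 0.1643]
tcp_rot: [[0.962, 0.272, 0.0], [0.272, -0.962, 0.0], [0.001, -0.0, -1.0]]
force: [-0.1, 0.8, 0.7]
width: 0.0436
gripper_force: 25.0
```

Request:
{"name": "jog_arm", "arguments": {"series": [[[1, 0, 0, 0.001, 0], [1, 0, 0, 0.001, 0], [1, 0, 0, 0, 0]]]}}

```text
clock: 18.38
tcp_pos: [0.5623, 0.0069, 0.1622]
tcp_rot: [[0.962, 0.272, 0.001], [0.272, -0.962, 0.0], [0.001, 0.0, -1.0]]
force: [1.1, 0.9, 1.2]
width: 0.0438
gripper_force: 25.0
```

Request:
{"name": "jog_arm", "arguments": {"series": [[[1, 0, 0, 0.001, 0], [1, 0, 0, 0.0005, 0], [1, 0, 0, 0, 0]]]}}

```text
clock: 18.63
tcp_pos: [0.5624, 0.007, 0.162]
tcp_rot: [[0.962, 0.272, 0.001], [0.272, -0.962, -0.0], [0.001, 0.0, -1.0]]
force: [-1.6, 1.1, 10.9]
width: 0.0439
gripper_force: 25.0
```

Firm stop at the expected height: seated. Release and retreat upward.

Request:
{"name": "jog_arm", "arguments": {"series": [[[1, 0, 0, -0.001, 0], [0, 0, 0, 0, 0], [0, 0, 0, 0, 0], [0, 0, 0, 0, 0], [0, 0, 0, 0, 0], [0, 0, 0, 0, 0], [0, 0, 0, -0.01, 0], [0, 0, 0, -0.03, 0], [0, 0, 0, -0.04, 0], [0, 0, 0, -0.04, 0], [0, -0.03, 0.02, 0, 0], [0, -0.03, 0.02, 0, 0], [0, -0.03, 0.025, 0, 0], [0, -0.02, 0.035, 0, 0], [0, 0, 0.04, 0, 0], [0, 0, 0.04, 0, 0], [0, 0, 0.04, 0, 0], [0, 0, 0.04, 0, 0], [0, 0, 0.04, 0, 0], [0, 0, 0, 0, 0]]]}}

```text
clock: 20.3
tcp_pos: [0.537, -0.322, 0.282]
tcp_rot: [[0.965, 0.261, 0.001], [0.261, -0.965, -0.008], [-0.001, 0.008, -1.0]]
force: [-0.8, -0.7, 0.7]
width: 0.088
gripper_force: 0.0
```

```bash
python3 - <<'E'
from h import *
out=np.zeros((600,800,3),np.uint8)
out[:,:400]=crop(eyes.camera("side"),190,120,100,150,4); out[:,400:]=crop(eyes.camera("top"),195,150,100,150,4)
cv2.imwrite("pics/m3.png",out)
E
```

```text
(no output)
```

View pics/m3.png

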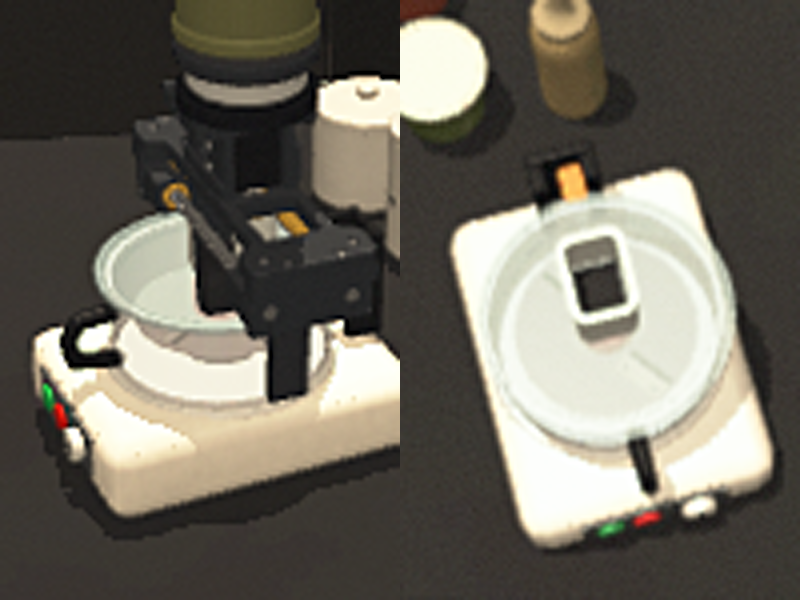

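The top half shows the lid concentric on the bowl, with its orange tongue in the post's slot at crop (572,180). In the side half the flange lies level on the rim, and the gripper is well clear.

```bash
python3 -c "
from rig import job; print(job.sign_off())"
```

```text
the job is handed in; nothing more can be done
None
```

The slicing disc is down on the spindle with its notches over the dogs, the lid lies flat on the rim with its tongue in the post's slot, and the job is handed in at about 20 s of robot time.

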